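# Hang the slide-carousel wheel on its high hook

## Robot

A 7-joint arm with a two-finger parallel gripper is mounted at the origin on the work surface. World frame = base frame: x ahead of the robot, y to its left, z up, the work surface at z = 0. Lengths are in m, angles in rad, forces in N, time in s.
With the tool pointing down it reaches from about 0.4 to 0.85 m from the base axis. Payload 6.9 kg.
Tool frame: the origin (TCP) lies midway between the tips of the shut fingers; the grasp point (between the pads) lies behind it (ctrl.pinch_z is the z of the grasp point in the tool frame, in m); z points along the fingers, y is the line along which they close (so a half turn about z gives the same grasp; the last joint's range is limited). The gripper opens to 85 mm and grips with 20 to 120 N. Pads are 22 mm wide; open, the fingers measure 114 mm over their backs; the gripper's body (76 mm by 85 mm) begins 54 mm behind the grasp point. The pads swing forward as they close: fully open they stand 13 mm farther back than shut.
Start: joints at [0.105, 0.507, -0.238, 1.5, 0.126, 1.149, -0.155], TCP at [0.625, -0, 0.231] pointing down, gripper open.
Joint ranges: [-3.08, 3.08], [-0.24, 2.05], [-1.43, 1.35], [0, 2.5], [-1.52, 4.66], [0.17, 1.96], [-2.89, 2.89]. Speed limits (rad/s): [2.39, 2.39, 3.14, 3.14, 3.14, 3.14, 3.14].

## Interface

Orientations are given as a unit quaternion [w, x, y, z].
In Python, from station import ctrl, get_state, vision, ticket, models gives the robot as it stands. Calls block until the motion is done:
- ctrl.movep(position, orientation): joint-space move of the TCP to a pose.
- ctrl.movel(position, frame=None, max_speed=0.15): straight line of the TCP; frame=None keeps the orientation; max_speed is the mean speed in m/s.
- ctrl.set_joints(angles): joint-space move.
- ctrl.ungrasp() and ctrl.close_gripper(force=None): open the fingers fully, or close them until they stop; force is the grip in N (None keeps the last).
- ctrl.pause(seconds).
- ctrl.ik(position, orientation): joint angles nearest the present ones, or None.
- get_state(): the state.
- vision.grab_frame(name): name is "scene" or "side" or "wrist"; returns (picture, depth): 400x640x3 uint8, blue, green, red; 400x640 float32, m along the optical axis (not along the pixel's ray), 0 where there is no reading.
- vision.camera_info(name): a dict with "mtx" (3x3 intrinsics, pixels), "dist_coeffs" ([k1, k2, p1, p2, k3] as OpenCV has them; the pictures are not rectified), "R" (3x3) and "t" (3): a world point X has camera coordinates R X + t; the wrist camera has in their place "hand_eye" (4x4, takes a point from camera to tool coordinates, whose origin is the TCP and whose axes are the flange's). Camera axes: x right, y down, z forward; pixel columns grow to the right and rows downward; lengths in m; the calibration is good to about 2 mm. A picture is of the moment at which its call begins: read the wrist's pose just before it. camera_info takes no time and is no camera call.
A pose or a line that the arm cannot do raises ctrl.Unreachable and nothing moves.
- ticket.close_job(): hands the job in; it is judged then, once.
Trained networks look in the newest picture that a camera, given by its name, has taken for a name from the list of things; names that differ only in an ending like _2 or _b are one class to them, and where a whole thing is asked for, a point or a joint stands for the part that bears it (a point fixed in the world has none). Each returns a list of dicts, best first, with "p" (0 to 1); they miss things now and then, are a little off and sometimes report something else, mostly with a low value. They report only what shows in the picture. A call takes as long as a camera call. They do not tell look-alikes from the thing itself.
- models.recognise(camera, target): "point" ([column, row] in pixels, amid what is visible of it).
- models.masks_of(camera, target): "mask" (400x640 bool, what is visible of it) and "point" ([column, row] in pixels, amid what is visible of it).
The state is a dict: "time": time; "qpos": joint angles; "qd": joint speeds; "tau": joint torques, N m; "tcp_pos": TCP position; "eef_rot": TCP orientation; "contact_force": force on the tool from outside, world axes, zero at the start; "wrist_torque": the same for the moment, N m; "width": finger opening in m; "gripper_force": force on a finger pad.
Only numpy, scipy, OpenCV 4.12 (cv2) and the standard library are available. Lean on these libraries where they do the work, as an engineer would, in place of code of your own. Each camera call takes 0.05 s, during which the arm holds its last target. There are 200 camera calls.

## Task

Take the white slide-carousel wheel out of its rack by the rim and hang it up on the high red J-hook, so that the inside of its rim rests down in the bend of the hook, behind the upturned tip. Set it down on the hook rather than letting it drop, leave it hanging still, and do not shift or tip the amber bottle, the orange tip box or the blue-capped jar.

Things in the scene. Friction and masses are not known exactly. Their poses are not given: they have to be found in the camera images.
- wheel_center (a point): Centre of the slide-carousel wheel: white rim, outer diameter 170 mm, inner 142 mm (14 mm deep radially), 16 mm thick along the axle, flat faces alike; blue hub 26 mm diameter, 20 mm long. 0.14 to 0.28 kg. x = axle. Starts upright in its rack, axle level, z up, centre 95 mm above the bench; it comes out straight up
- wheel_top (a point): Point on the outside of the wheel's rim that is topmost at the start (85 mm from the centre along the wheel's z). Three blue 8 mm spokes: one points down, away from this point, the other two 60 degrees either side of it, so there is an open window between hub and rim below it
- rack_base (a point): Centre of the underside of the fixed rack holding the wheel upright. Blue base 110 (x) x 170 (y) x 10 mm; two clear side plates, 130 mm long in y, 22 mm apart, reach 60 mm above the bench either side of the wheel's lower part; two rollers under the rim. x = the wheel's axle direction
- hook_saddle (a point): Top of the lowest, level part (28 mm long, this is its middle) of the fixed red J-hook of 10 mm round bar, 270 mm above the bench: here the inside of the rim is to rest. x is level, from the hook's open end back to its post; y across; z up. A wheel hung right has its centre about 71 mm below this point, axle along x
- hook_tip (a point): Top of the upturned open end of the red J-hook: 36 mm in front (-x) of the saddle and 22 mm higher; same axes as the saddle. The rim must pass over it
- hook_post (a point): Top of the black cap (26 mm diameter) on the hook's upright steel post (16 mm diameter), 68 mm behind (+x) the saddle and 12 mm higher; same axes. The post stands on a grey base plate 150 (x) x 130 (y) x 14 mm that reaches from 45 mm in front of the saddle to 105 mm behind it
- reagent: Bystander, to be left alone: amber reagent bottle, 48 mm diameter, 110 mm tall, standing near the middle of the bench; origin at the centre of its underside
- tipbox: Bystander, to be left alone: orange pipette-tip box, 80 x 120 x 62 mm; origin at the centre of its underside
- jar: Bystander, to be left alone: glass jar with blue cap, 70 mm diameter, 75 mm tall; origin at the centre of its underside
Things that resemble listed ones, but are neither listed nor needed, are in the scene too. Of the things shaped like the part that bears wheel_center, the white one is meant.

How it is judged:
On the way:
1. the wheel is lifted by the gripper clear of its rack (z of wheel_center in the frame of rack_base above 0.155 m and contact force between the fingers and wheel above 0.5 N), for 0.1 s.
At the end, for the whole second after the job is handed in: The wheel hangs on the J-hook with the inside of its rim resting in the bend: its centre is 60 to 82 mm below the saddle point, within 25 mm of it sideways and 20 mm along the hook, its axle within 0.4 rad of the hook's direction, and it is at rest (below 0.05 m/s and 0.6 rad/s) (x of wheel_center in the frame of hook_saddle between -0.02 and 0.02 m and y of wheel_center in the frame of hook_saddle between -0.025 and 0.025 m and z of wheel_center in the frame of hook_saddle between -0.082 and -0.06 m and angle between the x axis of wheel_center and the x axis of hook_saddle, either way round below 0.4 rad and contact force between wheel and hookstand above 0.5 N and linear speed of wheel below 0.05 m/s and angular speed of wheel below 0.6 rad/s); the robot touches nothing.
It fails at once if the wheel is dropped (falls faster than 0.5 m/s out of the gripper) (linear speed of wheel above 0.5 m/s and contact force between the fingers and wheel below 0.05 N).
It fails at once if the bottle, tip box or jar is moved by more than 30 mm or tipped (distance of any of reagent, tipbox, jar from where it was at the start of the episode above 0.03 m or angle between any of reagent, tipbox, jar's own z axis and vertical above 0.5 rad).
It also fails if it takes over 48 s, if anything falls off the work surface, if the arm or the gripper's body presses on something with over 40 N, if the wrist force passes 120 N, or if a joint passes its speed limit or range.

## Working session

There is one attempt and no reset: what is moved stays moved. The work goes in short steps, each a Python script; the robot and the scene stay as the last script left them, time stands still between calls to the robot, and variables do not carry over. Pictures are saved under pics/ and viewed, at most 10 in all, crops included, and the job is handed in when it is done.

```bash
mkdir -p pics; ls
python3 - <<'E'
from station import ctrl,get_state,vision,models
import cv2,numpy as np
np.set_printoptions(precision=4,suppress=True)
for c in ("scene","side"):
    im,d=vision.grab_frame(c); cv2.imwrite(f"pics/{c}0.png",im); np.savez(f"{c}0.npz",im=im,d=d)
    i=vision.camera_info(c); print(c,i)
    for t in ("wheel_center","wheel_top","rack_base","hook_saddle","hook_tip","hook_post","reagent","tipbox","jar"):
        print(t,[(np.round(r["point"]),round(r["p"],2)) for r in models.recognise(c,t)][:4])
print(vision.camera_info("wrist"),ctrl.pinch_z,get_state())
E
```

```text
pics
scene {'mtx': array([[484.9519,   0.    , 322.7346],
       [  0.    , 484.9519, 186.0871],
       [  0.    ,   0.    ,   1.    ]]), 'dist_coeffs': array([-0.109,  0.   ,  0.   ,  0.   ,  0.   ]), 'R': array([[ 0.7112,  0.703 , -0.0028],
       [ 0.5898, -0.5989, -0.5417],
       [-0.3825,  0.3836, -0.8406]]), 't': array([-0.2953, -0.1613,  1.8898])}
wheel_center [(array([254., 208.]), 0.66), (array([330., 158.]), 0.62), (array([399., 170.]), 0.59)]
wheel_top [(array([252., 209.]), 0.96), (array([399., 168.]), 0.69), (array([330., 159.]), 0.66), (array([344., 141.]), 0.41)]
rack_base [(array([396., 196.]), 0.89)]
hook_saddle [(array([301., 279.]), 0.89)]
hook_tip [(array([302., 280.]), 0.85)]
hook_post [(array([304., 282.]), 0.88), (array([398., 168.]), 0.38)]
reagent [(array([358., 238.]), 0.79), (array([302., 282.]), 0.4)]
tipbox []
jar [(array([216., 244.]), 0.89)]
side {'mtx': array([[441.3129,   0.    , 326.3398],
       [  0.    , 441.3129, 206.1426],
       [  0.    ,   0.    ,   1.    ]]), 'dist_coeffs': array([-0.057,  0.   ,  0.   ,  0.   ,  0.   ]), 'R': array([[-0.80
[... 853 characters left out ...]
07, -0.9515, -0.3076,  0.0791],
       [ 1.    , -0.0006, -0.0002,  0.0011],
       [ 0.    , -0.3076,  0.9515, -0.1438],
       [ 0.    ,  0.    ,  0.    ,  1.    ]])} -0.0187 {'time': 1.0, 'qpos': array([ 0.1055,  0.5075, -0.2376,  1.5002,  0.1257,  1.1489, -0.1548]), 'qd': array([ 0.0003,  0.0011,  0.0029, -0.001 ,  0.0003,  0.001 ,  0.0016]), 'tau': array([ -0.0003, -62.0365,  -2.1851, -24.9966,   0.0138,   0.0023,
         0.0001]), 'tcp_pos': array([ 0.625 , -0.0001,  0.2313]), 'eef_rot': array([-0.    ,  0.7071,  0.7071, -0.    ]), 'contact_force': array([-0.3212,  1.1486, -1.0325]), 'wrist_torque': array([-0.0133,  0.0029,  0.0481]), 'gripper_force': 0.0, 'width': 0.0853571298604908}
```

View pics/scene0.png

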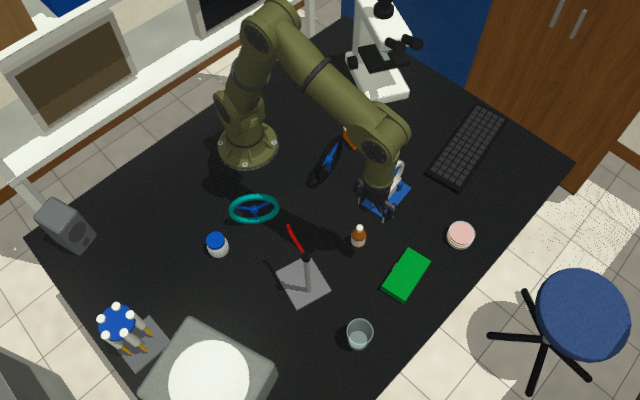

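View pics/side0.png

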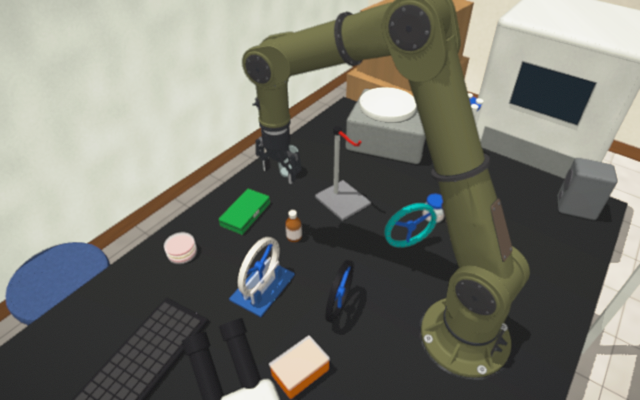

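White wheel candidates: teal (scene 254,208 / side 411,224), black (scene 330,158 / side 341,289), white (scene 399,170 / side 260,268). Only the one at side (260,268) is white and stands in the blue rack. I'll confirm it in a crop and measure it with depth.

```bash
cat > h.py <<'E'
import numpy as np,cv2
from station import vision
np.set_printoptions(precision=4,suppress=True)
def world(c,d,m,T=None):
    """world points of pixels in mask m"""
    i=vision.camera_info(c); v,u=np.nonzero(m&(d>0)); z=d[v,u]
    n=cv2.undistortPoints(np.c_[u,v].astype(float)[:,None],i["mtx"],i["dist_coeffs"])[:,0]
    P=np.c_[n*z[:,None],z]
    if "R" in i: return (P-i["t"])@i["R"], np.c_[u,v]
    X=i["hand_eye"]; P=P@X[:3,:3].T+X[:3,3]
    return P@T[:3,:3].T+T[:3,3], np.c_[u,v]
def pix(c,P):
    i=vision.camera_info(c)
    return cv2.projectPoints(np.atleast_2d(P).astype(float),cv2.Rodrigues(i["R"])[0],i["t"],i["mtx"],i["dist_coeffs"])[0][:,0]
E
python3 - <<'E'
from h import *
from scipy.optimize import least_squares
D={c:np.load(c+"0.npz") for c in("scene","side")}
im=D["side"]["im"]; cv2.imwrite("pics/crop.png",np.hstack([cv2.resize(im[220:320,215:305],None,fx=4,fy=4,interpolation=2),cv2.resize(im[110:225,310:380],(243,400),interpolation=2)]))
for c in D:
    im=D[c]["im"].astype(int);d=D[c]["d"];b,g,r=im[...,0],im[...,1],im[...,2]
    P,uv=world(c,d,np.ones(d.shape,bool))
    col=im[uv[:,1],uv[:,0]];b,g,r=col.T
    red=(r>120)&(g<60)&(b<60)&(P[:,2]>.2)&(P[:,2]<.35)
    print(c,"red",red.sum()); 
    R=P[red]; o=np.argsort(R[:,2]); 
    print(R[o][::max(1,len(o)//25)])
    if c=="side":
        w=(b>130)&(abs(b-r)<45)&(abs(uv[:,0]-261)<32)&(abs(uv[:,1]-268)<40)&(P[:,2]>.03)&(P[:,2]<.19)
        W=P[w]; print("white",w.sum(),W.min(0),W.max(0)); np.save("W.npy",W)
        for lo in np.arange(.03,.19,.02):
            q=W[(W[:,2]>=lo)&(W[:,2]<lo+.02)]; print(lo,len(q),q.mean(0) if len(q) else '',q.std(0) if len(q) else '')
    bl=(b>110)&(r<70)&(P[:,2]<.03)&(P[:,2]>-.01)&(np.hypot(P[:,0]-.6,P[:,1]+.2)<.3)
    B=P[bl]; print("blue base",bl.sum(),cv2.minAreaRect(B[:,:2].astype(np.float32)) if len(B) else '')
    gr=(abs(r-b)<25)&(r>70)&(P[:,2]<.03)&(P[:,2]>.006)
    lab=np.zeros(d.shape,np.uint8); lab[uv[gr,1],uv[gr,0]]=1
    n,L,s,ce=cv2.connectedComponentsWithStats(lab)
    for k in range(1,n):
        if s[k,4]>150:
            q,_=world(c,d,L==k); print("gray",ce[k],s[k,4],q.mean(0),cv2.minAreaRect(q[:,:2].astype(np.float32)))
E
```

```text
scene red 82
[[ 0.5427 -0.2392  0.2661]
 [ 0.5254 -0.2305  0.2673]
 [ 0.5216 -0.2347  0.268 ]
 [ 0.5394 -0.2399  0.2687]
 [ 0.5156 -0.2328  0.2694]
 [ 0.5289 -0.2336  0.2703]
 [ 0.527  -0.2357  0.2706]
 [ 0.516  -0.2292  0.2711]
 [ 0.5424 -0.2347  0.2718]
 [ 0.5471 -0.2392  0.2724]
 [ 0.5077 -0.2251  0.2729]
 [ 0.575  -0.2426  0.2731]
 [ 0.5124 -0.2256  0.2738]
 [ 0.5714 -0.2429  0.2747]
 [ 0.5588 -0.2424  0.2749]
 [ 0.58   -0.2474  0.275 ]
 [ 0.5636 -0.2469  0.2757]
 [ 0.5744 -0.2496  0.2764]
 [ 0.5724 -0.2476  0.2768]
 [ 0.5142 -0.2309  0.2772]
 [ 0.5621 -0.2454  0.2778]
 [ 0.5833 -0.2465  0.2784]
 [ 0.56   -0.2395  0.2787]
 [ 0.5755 -0.2466  0.28  ]
 [ 0.5032 -0.2278  0.2827]
 [ 0.5003 -0.2248  0.2868]
 [ 0.5027 -0.2231  0.2877]
 [ 0.5015 -0.2252  0.2949]]
blue base 0 
gray [302.1112 282.8797] 1529 [ 0.5665 -0.2482  0.0148] ((0.5628335475921631, -0.24277552962303162), (0.13134601712226868, 0.1516309231519699), 75.26982879638672)
gray [144.9567 345.6744] 1247 [ 0.3718 -0.7363  0.0127] ((0.35893550515174866, -0.7395006418228149), (0.12650495767593384, 0.14119961857795715), 0.5867463
[... 1662 characters left out ...]
0166, 0.04408068582415581), 89.87062072753906)
gray [547.8842 122.9204] 691 [ 0.1192 -1.1763  0.0182] ((0.13497190177440643, -1.1758631467819214), (0.5637165904045105, 0.03931824117898941), 2.1284966468811035)
gray [382.6422 154.4121] 313 [ 0.5775 -0.5384  0.0193] ((0.5798962116241455, -0.5381516814231873), (0.2957321107387543, 0.024137863889336586), 19.378381729125977)
gray [342.7527 200.0996] 1124 [ 0.5563 -0.2352  0.0137] ((0.5607661008834839, -0.23997655510902405), (0.1330283135175705, 0.15493690967559814), 75.60821533203125)
gray [575.7273 212.1765] 187 [-0.125  -0.6543  0.0198] ((-0.11942633986473083, -0.6550160050392151), (0.058883171528577805, 0.13707534968852997), 83.67204284667969)
```

View pics/crop.png

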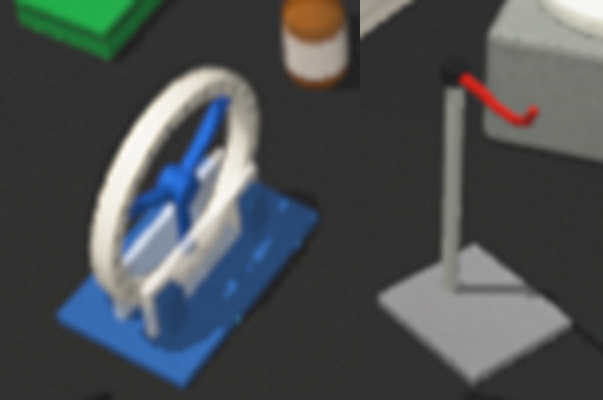

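The crop confirms the white-rimmed wheel, standing in the blue rack. I'll look from above with the wrist camera, and find the other objects for clearance.

Run:
```python
from h import *
from station import ctrl,get_state,models
from scipy.spatial.transform import Rotation as Ro
D={c:np.load(c+"0.npz") for c in("scene","side")}
P,uv=world("side",D["side"]["d"],np.ones((400,640),bool))
for n,(u,v,s) in dict(teal=(411,224,28),black=(341,289,20),bottle=(293,228,10)).items():
    q=P[(abs(uv[:,0]-u)<s)&(abs(uv[:,1]-v)<s)&(P[:,2]>.02)&(P[:,2]<.25)&(P[:,0]>.2)]; print(n,np.percentile(q,[3,50,97],axis=0))
ctrl.movep([.535,.20,.34],[0,.7071,.7071,0])
s=get_state(); im,d=vision.grab_frame("wrist"); cv2.imwrite("pics/w1.png",im)
q=np.array(s["eef_rot"]);T=np.eye(4);T[:3,:3]=Ro.from_quat(q,scalar_first=True).as_matrix();T[:3,3]=s["tcp_pos"];print(T)
np.savez("w1.npz",im=im,d=d,T=T)
P,uv=world("wrist",d,np.ones(d.shape,bool),T)
col=im[uv[:,1],uv[:,0]].astype(int)
ok=(col.min(1)>110)&(np.ptp(col,axis=1)<60)&(P[:,2]>.1)&(P[:,2]<.2)&(abs(P[:,0]-.535)<.08)
W=P[ok]; print(len(W),np.percentile(W,[1,50,99],axis=0))
for y in np.arange(.1,.3,.02):
    w=W[abs(W[:,1]-y)<.01]
    if len(w)>5: print(y,len(w),np.percentile(w,[3,50,97],axis=0)[:,[0,2]].T.ravel())
np.save("W1.npy",W); print(s["time"])
```

```text
teal [[ 0.2339 -0.3563  0.023 ]
 [ 0.2788 -0.2038  0.0942]
 [ 0.3267 -0.1296  0.1674]]
black [[0.2965 0.0583 0.0246]
 [0.3144 0.1334 0.1123]
 [0.3353 0.2012 0.1678]]
bottle [[ 0.5657 -0.0205  0.0255]
 [ 0.5781  0.0051  0.0607]
 [ 0.6036  0.0164  0.0876]]
[[ 0.0023  1.     -0.0006  0.5357]
 [ 1.     -0.0023 -0.0017  0.1981]
 [-0.0017 -0.0005 -1.      0.3392]
 [ 0.      0.      0.      1.    ]]
2581 [[ 0.5264 -0.0142  0.1032]
 [ 0.5397  0.2112  0.1708]
 [ 0.5992  0.2818  0.1818]]
0.12000000000000001 19 [0.5414 0.5479 0.5552 0.1339 0.1386 0.143 ]
0.14 135 [0.5395 0.5469 0.5552 0.1446 0.1564 0.1644]
0.16000000000000003 229 [0.5374 0.5447 0.553  0.1644 0.1712 0.1751]
0.18000000000000002 289 [0.5351 0.5424 0.5504 0.1751 0.1784 0.1808]
0.2 353 [0.5327 0.5413 0.5493 0.1084 0.1807 0.1821]
0.22000000000000003 371 [0.5309 0.5385 0.5461 0.1751 0.1787 0.1811]
0.24000000000000002 383 [0.5289 0.5366 0.5442 0.1642 0.1706 0.1754]
0.26 359 [0.5267 0.5347 0.5419 0.1429 0.1555 0.1638]
0.28 207 [0.5253 0.5326 0.5399 0.106  0.1316 0.1414]
1.9667
```

View pics/w1.png

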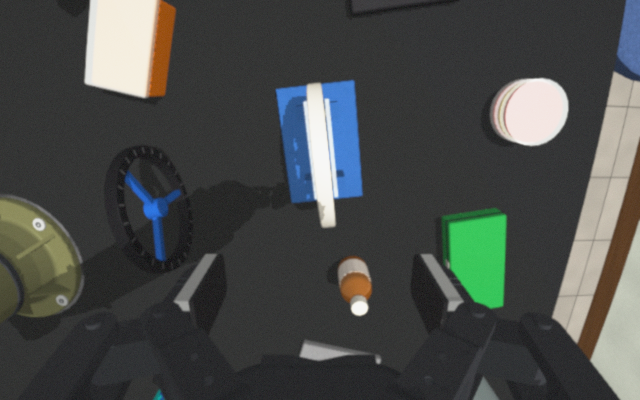

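The wheel rim runs from (315,85) to (325,225). Fitted centre is about (0.541, 0.200), axle yaw +5.8°. I'll grasp the rim 38 mm to +y of the top, so the open fingers later clear the hook's tip and post.

```bash
cat >> h.py <<'E'
from station import ctrl,get_state,models
from scipy.spatial.transform import Rotation as Ro
def quat(yaw): return (Ro.from_euler("z",yaw)*Ro.from_quat([0,.70710678,.70710678,0],scalar_first=True)).as_quat(scalar_first=True)
def tcp():
    s=get_state();T=np.eye(4);T[:3,:3]=Ro.from_quat(s["eef_rot"],scalar_first=True).as_matrix();T[:3,3]=s["tcp_pos"];return T
def snap(c,name):
    T=tcp();im,d=vision.grab_frame(c);cv2.imwrite(f"pics/{name}.png",im);np.savez(name+".npz",im=im,d=d,T=T);return im,d,T
E
python3 - <<'E'
from h import *
y=np.arctan(.102); q=quat(y)
g=np.array([.541,.2,.095])+.038*np.array([-np.sin(y),np.cos(y),0])+[0,0,.068+ctrl.pinch_z]
ctrl.movep(g+[0,0,.06],q); ctrl.movel(g,max_speed=.08)
ctrl.close_gripper(110); s=get_state(); print("closed",s["width"],s["gripper_force"],s["contact_force"],s["tcp_pos"]-g)
ctrl.movel(g+[0,0,.03],max_speed=.06); ctrl.movel(g+[0,0,.11],max_speed=.1)
s=get_state(); print(s["width"],s["gripper_force"],s["contact_force"],s["wrist_torque"],s["time"],s["tcp_pos"])
snap("side","s2"); snap("scene","c2"); im,d,T=snap("wrist","w2")
a=cv2.imread("pics/s2.png")[130:330,200:360]; b=cv2.imread("pics/w2.png")
cv2.imwrite("pics/m2.png",np.hstack([cv2.resize(a,(320,400)),cv2.resize(b,(480,300)).__class__ and cv2.copyMakeBorder(cv2.resize(b,(480,300)),0,100,0,0,0)]))
E
```

```text
closed 0.01425987553314465 107.24452257156372 [-0.2946  0.0604  3.1227] [0.0002 0.0001 0.0003]
0.013974876453138064 107.31844425201416 [-0.6267  0.9459 -2.2296] [ 0.1154 -0.0595  0.0138] 5.7833 [0.5368 0.2376 0.2536]
```

View pics/m2.png

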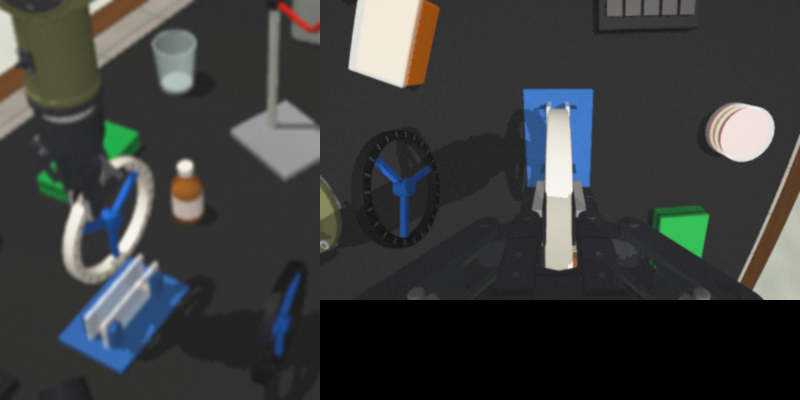

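The wheel is clear of the rack, held between the pads at wrist crop (555,190). I'll check for slip by fitting the centre in the tool frame.

```bash
cat >> h.py <<'E'
from scipy.optimize import least_squares
def wheel_in_tool(names,guess):
    """fit wheel centre (tool x,z) and plane offset from white points near the guess, names: (camera,npz)"""
    Q=[]
    for c,n in names:
        D=np.load(n+".npz");T=D["T"];P,uv=world(c,D["d"],np.ones((400,640),bool),T)
        col=D["im"][uv[:,1],uv[:,0]].astype(int)
        t=(P-T[:3,3])@T[:3,:3]
        r=np.hypot(t[:,0]-guess[0],t[:,2]-guess[1])
        k=(col.min(1)>90)&(np.ptp(col,axis=1)<60)&(abs(t[:,1])<.02)&(r<.105)&(r>.055); Q.append(t[k])
        print(c,k.sum(),"tool y",np.percentile(t[k][:,1],[2,50,98]))
    Q=np.vstack(Q)
    def f(p):
        r=np.hypot(Q[:,0]-p[0],Q[:,2]-p[1]); return np.maximum(r-.085,0)+np.minimum(r-.071,0)
    s=least_squares(f,guess,loss="soft_l1",f_scale=.002); return s.x,np.sqrt(np.mean(s.fun**2))
E
python3 - <<'E'
from h import *
T=np.load("s2.npz")["T"]; print(T)
g=[-.038,.068-.0187]
for n in ([("side","s2")],[("wrist","w2")],[("side","s2"),("wrist","w2")],): print(wheel_in_tool(n,g))
# hook from wrist-independent data: red centreline
for c in("scene","side"):
    D=np.load(c+"0.npz");P,uv=world(c,D["d"],np.ones((400,640),bool));b,g,r=D["im"][uv[:,1],uv[:,0]].astype(int).T
    R=P[(r>110)&(g<60)&(b<60)&(P[:,2]>.2)&(P[:,2]<.35)&(abs(P[:,0]-.54)<.1)]
    l=cv2.fitLine(R[:,:2].astype(np.float32),cv2.DIST_HUBER,0,.01,.01).ravel(); a=l[:2]*np.sign(l[0]); u=(R[:,:2]-l[2:])@a
    print(c,"yaw",np.arctan2(a[1],a[0]),"start",l[2:]+a*np.percentile(u,2),"saddle est",l[2:]+a*(np.percentile(u,1)+.040), R[:,2].max())
E
```

```text
[[-0.1015  0.9948 -0.0011  0.5368]
 [ 0.9948  0.1015 -0.0006  0.2376]
 [-0.0005 -0.0012 -1.      0.2536]
 [ 0.      0.      0.      1.    ]]
side 902 tool y [-0.0127 -0.0067  0.0076]
(array([-0.0359,  0.0442]), np.float64(0.0012887064439390736))
wrist 8404 tool y [-0.0107  0.001   0.013 ]
(array([-0.0381,  0.0353]), np.float64(0.0008419388028523109))
side 902 tool y [-0.0127 -0.0067  0.0076]
wrist 8404 tool y [-0.0107  0.001   0.013 ]
(array([-0.0361,  0.0377]), np.float64(0.001037477050002627))
scene yaw -0.26588082 start [ 0.5004 -0.2262] saddle est [ 0.5382 -0.2365] 0.2948739470168069
side yaw -0.2760645 start [ 0.4977 -0.2207] saddle est [ 0.5358 -0.2315] 0.2894410386860789
```

```bash
cat >> h.py <<'E'
YAW=-.265; A=np.array([np.cos(YAW),np.sin(YAW),0]); L=np.array([-np.sin(YAW),np.cos(YAW),0]); S=np.array([.536,-.234,.27])
OFF=.037*L+[0,0,.047]   # TCP minus wheel centre
def goal(x,up,y=0,S=S): return S+A*x+L*y+[0,0,up-.071]+OFF
E
python3 - <<'E'
from h import *
p=goal(-.085,.033); print(p)
t=tcp()[:3,3]
ctrl.movel([t[0],t[1],p[2]+.01],max_speed=.15)
ctrl.movel([.49,.03,p[2]+.01],quat(-.08),max_speed=.2)
ctrl.movel(p,quat(YAW),max_speed=.2)
ctrl.pause(.3); s=get_state(); print(s["time"],s["tcp_pos"]-p,s["gripper_force"])
for c,n in(("side","s3"),("scene","c3"),("wrist","w3")): snap(c,n)
a=cv2.imread("pics/s3.png")[100:280,250:430]; c=cv2.imread("pics/c3.png")[170:320,230:380]; b=cv2.imread("pics/w3.png")
cv2.imwrite("pics/m3.png",np.vstack([np.hstack([cv2.resize(a,(300,300)),cv2.resize(c,(300,300))]),cv2.resize(b[100:350],(600,234))]))
for n in ([("side","s3")],[("scene","c3")],[("side","s3"),("scene","c3")]): print(wheel_in_tool(n,[-.037,.047]))
T=np.load("w3.npz")["T"]
for c,n in(("wrist","w3"),("scene","c3"),("side","s3")):
    D=np.load(n+".npz");P,uv=world(c,D["d"],np.ones((400,640),bool),T);b,g,r=D["im"][uv[:,1],uv[:,0]].astype(int).T
    R=P[(r>90)&(g<.45*r)&(b<.45*r)&(P[:,2]>.24)&(P[:,2]<.32)&(abs(P[:,0]-.54)<.1)&(abs(P[:,1]+.24)<.06)]
    if len(R)<8: print(c,len(R)); continue
    v=(R-S); print(c,len(R),"hook-frame: x range",np.percentile(v@A,[1,99]),"y",np.percentile(v@L,[5,50,95]))
    for lo in np.arange(-.05,.06,.015):
        k=(v@A>=lo)&(v@A<lo+.015)
        if k.sum()>3: print(round(lo+.0075,4),k.sum(),"y",np.percentile((v@L)[k],[5,50,95]),"z",np.percentile(v[k,2],[50,95]))
E
```

```text
[ 0.4637 -0.176   0.279 ]
9.025 [0.0002 0.0006 0.0001] 107.49064922332764
side 716 tool y [-0.0131 -0.0073  0.0077]
(array([-0.0364,  0.0462]), np.float64(0.0013999897186461698))
scene 622 tool y [-0.0102  0.0027  0.0092]
(array([-0.0386,  0.0451]), np.float64(0.0007201578527449662))
side 716 tool y [-0.0131 -0.0073  0.0077]
scene 622 tool y [-0.0102  0.0027  0.0092]
(array([-0.0374,  0.0454]), np.float64(0.0011618304190205598))
wrist 2100 hook-frame: x range [-0.0146  0.0547] y [-0.0027  0.0026  0.0047]
-0.0125 222 y [0.0001 0.0036 0.0047] z [-0.0012  0.0013]
0.0025 439 y [-0.0024  0.0024  0.0048] z [0.0001 0.0016]
0.0175 520 y [-0.0031  0.0022  0.0046] z [0.0017 0.0051]
0.0325 454 y [-0.0025  0.0025  0.0046] z [0.0052 0.0071]
0.0475 454 y [-0.0029  0.0024  0.0047] z [0.0059 0.0077]
0.0625 11 y [-0.0076  0.0033  0.0043] z [0.004  0.0056]
scene 98 hook-frame: x range [-0.0367  0.0524] y [-0.0056 -0.0021  0.0023]
-0.0425 5 y [-0.0055 -0.0031 -0.0008] z [0.0182 0.0257]
-0.0275 20 y [-0.0047 -0.0012  0.0022] z [0.0076 0.021 ]
-0.0125 16 y [-0.0058 -0.0026  0.0009] z [-0.001  0.003]
0.0025 13 y [-0.0063 -0.0023  0.0019] z [0.0008 0.0044]
0.0175 16 y [-0.0051 -0.0022  0.0025] z [0.0031 0.0073]
0.0325 16 y [-0.0048 -0.001   0.0028] z [0.0049 0.0094]
0.0475 12 y [-0.0059 -0.0023  0.0019] z [0.0064 0.0142]
side 60 hook-frame: x range [-0.0155  0.0555] y [-0.0043  0.0011  0.0052]
-0.0125 8 y [-0.0012  0.0026  0.0047] z [-0.001   0.0006]
0.0025 10 y [-0.0013  0.0006  0.0052] z [-0.0019  0.0015]
0.0175 14 y [-0.0047  0.0012  0.0053] z [0.0006 0.005 ]
0.0325 12 y [-0.0021  0.0014  0.0037] z [0.0038 0.0064]
0.0475 13 y [-0.0042  0.0011  0.0052] z [0.0044 0.008 ]
```

View pics/m3.png

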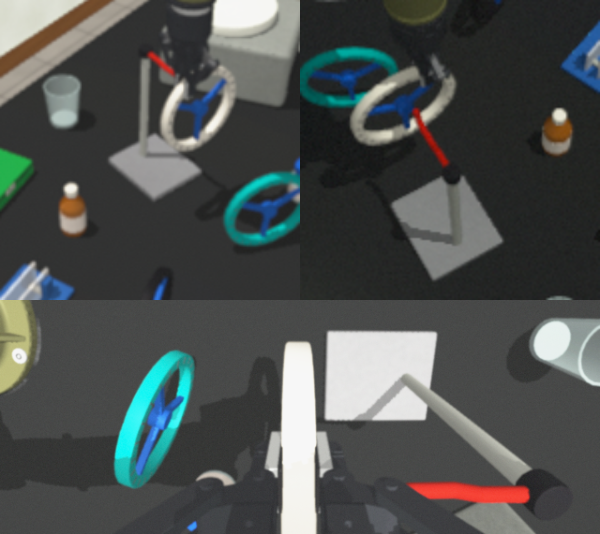

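The hook is red at wrist crop (410–530, 490), within 1–2 mm of my estimate in y and z, and the wheel has not slipped. Next I advance over the tip and lower it until contact.

Run:
```python
from h import *
ctrl.movel(goal(0,.033),max_speed=.06)
f0=get_state()["contact_force"]; print("over",f0,get_state()["time"])
ctrl.movel(goal(0,.010),max_speed=.04); ctrl.pause(.2)
f0=np.array(get_state()["contact_force"]); print(f0)
u=.010
while u>-.012:
    u-=.0015; ctrl.movel(goal(0,u),max_speed=.02); ctrl.pause(.1)
    f=get_state()["contact_force"]-f0; print(round(u,4),f)
    if np.linalg.norm(f)>3.0: break
print(get_state()["time"])
for c,n in(("side","s4"),("scene","c4")): snap(c,n)
print(wheel_in_tool([("side","s4"),("scene","c4")],[-.037,.046]))
a=cv2.imread("pics/s4.png")[100:250,270:420]; c=cv2.imread("pics/c4.png")[170:320,230:380]
cv2.imwrite("pics/m4.png",np.hstack([cv2.resize(a,(400,400)),cv2.resize(c,(400,400))]))
```

```text
over [-0.1603  0.1885 -2.6581] 10.7417
[ 0.6231  0.1234 -3.0475]
0.0085 [-0.1315  0.0802 -0.6729]
0.007 [-0.389  -1.363   0.3244]
0.0055 [-0.9866 -0.3405  0.0074]
0.004 [-0.7267  0.182   0.4973]
0.0025 [-0.2542  0.0024  0.7113]
0.001 [-1.7772 -0.2383  8.6445]
13.7667
side 648 tool y [-0.0134 -0.0074  0.0066]
scene 566 tool y [-0.0095  0.0018  0.0071]
(array([-0.0376,  0.0446]), np.float64(0.0013484381657411885))
```

View pics/m4.png

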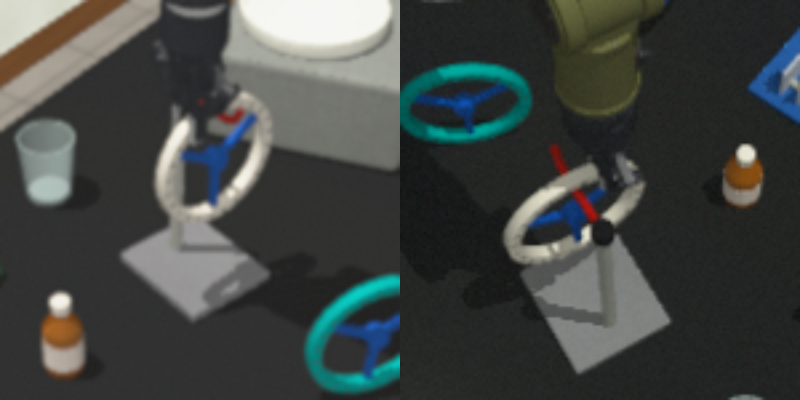

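Contact came at the expected height. The bar passes through the window, with the tip (scene crop 555,150) in front of the rim. Easing off and releasing.

Run:
```python
from h import *
t=tcp()[:3,3]; ctrl.movel(t+[0,0,.0006],max_speed=.01); ctrl.pause(.2); print(get_state()["contact_force"])
ctrl.ungrasp(); ctrl.pause(.3); print(get_state()["width"],get_state()["contact_force"])
t=tcp()[:3,3]; ctrl.movel(t+[0,0,.12],max_speed=.08); ctrl.pause(2)
print(get_state()["time"],get_state()["contact_force"])
for c,n in(("side","s5"),("scene","c5"),("side","s6"),("scene","c6")): snap(c,n); ctrl.pause(.3)
for n in("5","6"):   # hang pose, expressed via a fictitious tool frame at the saddle
    for c,k in(("side","s"),("scene","c")):
        D=dict(np.load(k+n+".npz")); T=np.eye(4);T[:3,:3]=np.c_[L,A,[0,0,-1]];T[:3,3]=S;D["T"]=T;np.savez(k+n,**D)
    print(n,wheel_in_tool([("side","s"+n),("scene","c"+n)],[0,.071]))
a=cv2.imread("pics/s6.png")[100:250,270:420]; c=cv2.imread("pics/c6.png")[170:320,230:380]
cv2.imwrite("pics/m5.png",np.hstack([cv2.resize(a,(400,400)),cv2.resize(c,(400,400))]))
```

```text
[-0.1956  0.5148 -0.5676]
0.0851316418991958 [ 0.1344 -0.3753  0.4252]
19.0167 [0.0485 0.9574 0.34  ]
side 757 tool y [-0.0114 -0.0065  0.0067]
scene 687 tool y [-0.0087  0.003   0.009 ]
5 (array([-0.0006,  0.0671]), np.float64(0.0011087211366099907))
side 759 tool y [-0.0114 -0.0065  0.0067]
scene 687 tool y [-0.0086  0.0032  0.0089]
6 (array([-0.0007,  0.0675]), np.float64(0.0010625840860729345))
```

View pics/m5.png

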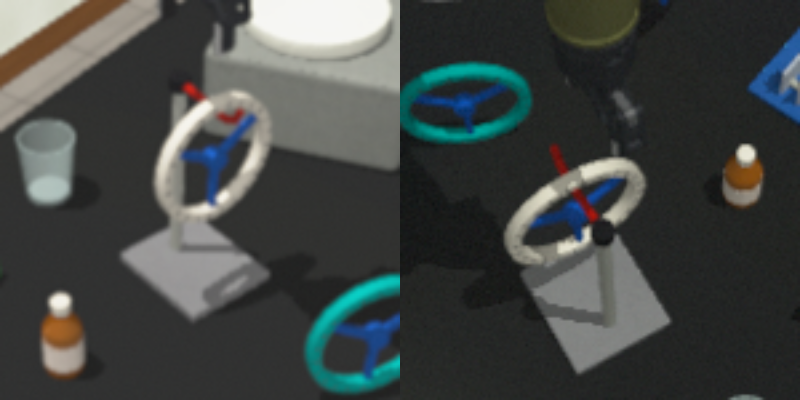

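The wheel hangs still in the bend, with the rim on the bar at side crop (215,105). Its centre is about 67 mm below the saddle and 1 mm off sideways, and the gripper is clear.

```bash
python3 -c "
from station import ticket
print(ticket.close_job())"
```

```text
the job is handed in; nothing more can be done
None
```

The white wheel is hanging still in the bend of the red J-hook with the gripper clear of it, and the job is handed in; the hand-in call returned no verdict.

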